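Fetch the jar from behind the bottles in the bench caddy

TASK

I need the low round jar with the metal lid from the bottle caddy: stand the two tall containers right in front of it on the black rubber mat, take the jar out and stand it in the round steel drip dish, then put those two back in the caddy, each in the place where it stood and turned the way it was. Set everything down gently and upright rather than dropping it, and leave the third tall container, the little square tin, the tape and the sanding block where they are.

Things in the scene. Friction and masses are not known exactly. Their poses are not given: they have to be found in the camera images.
- caddy: Pale plywood bottle caddy, fixed, 128 mm deep (its x, front to back) by 250 mm wide (its y). Origin at the centre of its underside; floor at 10 mm. Rims 28 mm above the bench, back board 56 mm. Two short dividers 30 mm high, 4 mm thick, at y = +39 and -39 mm, reach 46 mm back from the front face: three bays, centres x = -24, y = -78, 0, +78 mm, a tall container in each, in any order.
- glue_bottle: White round plastic glue bottle with grey nozzle cap: 56 mm diameter up to 146 mm, then a shoulder, a 29 mm cap from 155 to 168 mm and a nozzle to 180 mm in all. About 0.3 kg. Origin at the centre of its underside, z up.
- solvent_tin: Oblong metal solvent tin with paper label and black screw cap: 38 mm (its x) by 50 mm (its y), body 152 mm tall, round cap 26 mm wide on top to 166 mm in all. It stands with its x along the caddy's x (within 0.05 rad). About 0.3 kg. Origin at the centre of its underside, z up.
- amber_bottle: Round brown glass bottle with paper label and black cap: 56 mm diameter up to 130 mm, then a shoulder, a 31 mm cap from 153 to 171 mm in all. About 0.3 kg. Origin at the centre of its underside, z up.
- jar: Low round brown glass jar with a flat steel screw lid: 48 mm diameter, lid 50 mm diameter from 32 to 46 mm, 46 mm in all. About 0.14 kg. Origin at the centre of its underside. It stands in the strip behind the bays, behind the gap between two tall containers, which keep the gripper from coming down on it until both are gone; the third is clear of it.
- square_tin: Low square tin, 42 by 42 mm (lid 43 mm), 36 mm tall, grey with a bare metal lid; stays where it is. Origin at the centre of its underside.
- mat: Black rubber bench mat, fixed, 200 mm (its x) by 140 mm (its y), 4 mm thick: the side area, left or right of the robot. Origin at the centre of its underside.
- dish: Round shallow steel drip dish, fixed, on the other side from the mat: 86 mm across at the rim, rim 10 mm above the bench, inside 76 mm across at the floor, floor 3 mm above the bench. Origin at the centre of its underside, z up.
- tape_roll: Bystander: roll of yellow masking tape lying flat between robot and caddy, 100 mm across, 24 mm high. Origin at the centre of its underside.
- sanding_block: Bystander: cork sanding block lying flat between robot and caddy, 56 mm (its x) by 110 mm (its y), 30 mm high. Origin at the centre of its underside.

How it is judged:
By the outcome, as a careful person would: the job done as asked, in the order asked, and still so for the second after the job is handed in, with the robot touching nothing.
It also fails if it takes over 118 s, if anything falls off the work surface, if the arm or the gripper's body presses on something with over 40 N, if the wrist force passes 120 N, or if a joint passes its speed limit or range.

ROBOT

A 6-joint arm with a two-finger parallel gripper is mounted at the origin on the work surface. World frame = base frame: x ahead of the robot, y to its left, z up, the work surface at z = 0. Lengths are in m, angles in degrees, forces in N, time in s.
With the tool pointing down it reaches from about 0.325 to 0.85 m from the base axis. Payload 4.4 kg.
Tool frame: the origin (TCP) lies midway between the tips of the shut fingers; the grasp point (between the pads) lies 19 mm behind it; z points along the fingers, y is the direction in which the jaws open and shut (so a half turn about z gives the same grasp; the last joint's range is limited). The gripper opens to 94 mm and grips with 3 to 60 N. Pads are 16 mm wide; open, the fingers measure 119 mm over their backs; the gripper's body (75 mm by 177 mm) begins 78 mm behind the grasp point.
Start: joints at [54.918, 11.837, 88.321, -0, 79.842, -8.623], TCP at [0.256, 0.515, 0.205] pointing down, gripper open.
Joint ranges: [-156.59, 156.59], [-49.26, 127.26], [12.9, 141.05], [-63.56, 243.56], [4.71, 150.69], [-161.64, 161.64]. Speed limits (degrees/s): [159.86, 159.86, 180, 180, 180, 180].

INTERFACE

Orientations are given as a 3x3 rotation matrix whose columns are the frame's x, y, z axes.
In Python, from rig import telemetry, viewer, env gives the robot as it stands.
- The arm moves only by the shell command python3 -m inch 'ROWS' [FORCE]. ROWS is JSON, a list of rows, each a list of 3 entries, a list of its own where there are three numbers: the shift along the tool's x, y, z in mm, then the turn about the tool's z in rad, then the gripper's target within -1 to 1 (shut at 1, half-way at 0, fully open at -1). In form: [[[tx, ty, tz], yaw, grip], ...]. A call has 1 to 12 rows; each row shifts and turns the commanded pose from where the row before left it, along the tool's axes as they then stand; what a row does not reach is not made up. A row lasts 1/10 s, in which the tool goes at most 50 mm and 8.59 degrees, less where a joint would pass 70% of its speed; a pose out of reach is approached as far as the arm can. A call is refused whole if a number of a shift passes 50 or a number of a turn 0.15, either way. A call with a gripper value outside its range is refused whole. The fingers move at their own pace and stop on an object; FORCE is the grip in N (left out, the last holds). Time passes only in rows, so rows that do not move let the fingers close. It gives the time, the measured TCP pose, the force and the opening at its end, in the units of the state.
- telemetry.state(): the state, without advancing time (a new reading comes with each control period).
- viewer.grab_frame(name): name is "scene" or "top" or "wrist"; returns a dict with "frame" (420x560x3 uint8, red, green, blue), "K" (3x3 intrinsics, pixels), "R" (3x3) and "t" (3): a world point X has camera coordinates R X + t. Camera axes: x right, y down, z forward; pixel columns grow to the right and rows downward; lengths in m; the calibration is good to about 2 mm. A picture is of the moment at which its call begins. There is no depth.
- env.close_job(): hands the job in, once; it reports no verdict.
The state is a dict: "clock": time; "qpos": joint angles; "joint_vel": joint speeds; "tau": joint torques, N m; "tool_pos": TCP position; "ee_rot": TCP orientation; "wrist_force": force on the tool from outside, world axes, zero at the start; "ft_torque": the same for the moment, N m; "opening": opening from 0.0 (shut) to 1.0 (fully open).
Only numpy, scipy, OpenCV 4.12 (cv2) and the standard library are available. Lean on these libraries where they do the work, as an engineer would, in place of code of your own. Each camera call takes 0.05 s, during which the arm holds its last target.

## Working session

There is one attempt and no reset: what is moved stays moved. The work goes in short steps, Python scripts to look and compute and a shell command to move; the robot and the scene stay as the last step left them, time stands still between calls to the robot, and variables do not carry over. Pictures are saved under pics/ and viewed, and the job is handed in when it is done.

```bash
ls; mkdir -p pics; python3 - <<'E'
from rig import telemetry, viewer
import cv2
print(telemetry.state())
for n in ["scene","top","wrist"]:
    d=viewer.grab_frame(n); cv2.imwrite(f"pics/{n}0.png",d["frame"][:,:,::-1]); print(n,d["K"],d["R"],d["t"])
E
```

```text
pics
{'clock': 0.0, 'qpos': array([ 5.49170772e+01,  1.18823257e+01,  8.84023037e+01, -9.34011741e-04,
        7.98437720e+01, -8.62258481e+00]), 'joint_vel': array([ 0.02775655, -0.13401   , -0.06588232, -0.05127621,  0.01069812,
        0.06758225]), 'tau': array([ 2.28375538e-03, -3.70882273e+01, -2.81417567e+01,  6.99683838e-02,
        3.60138074e-02, -1.94435584e-04]), 'tool_pos': array([0.25575262, 0.51409557, 0.20433056]), 'ee_rot': array([[-8.95244105e-01,  4.45574200e-01, -1.27492367e-03],
       [ 4.45575909e-01,  8.95242265e-01, -1.84310061e-03],
       [ 3.20127475e-04, -2.21810023e-03, -9.99997489e-01]]), 'wrist_force': array([ 0.68711196, -0.47258685, -0.74977423]), 'ft_torque': array([0.00777163, 0.03821573, 0.04112108]), 'opening': 1.0014615141804177}
scene [[379.53402352   0.         275.86274011]
 [  0.         379.53402352 201.01608877]
 [  0.           0.           1.        ]] [[ 0.22034615  0.9753757  -0.0094771 ]
 [ 0.59469871 -0.14203637 -0.79130216]
 [-0.77316299  0.16872437 -0.61135184]] [-0.11205108 -0.27804345  1.21346505]
top [[394.47539722   0.         280.82981919]
 [  0.         394.47539722 208.1321461 ]
 [  0.           0.           1.        ]] [[ 0.00586173 -0.99995884 -0.00692556]
 [-0.99812498 -0.00542873 -0.06096762]
 [ 0.06092751  0.00726995 -0.99811572]] [-0.01239909  0.51127875  0.8547427 ]
wrist [[297.00096488   0.         276.73683996]
 [  0.         297.00096488 215.03494803]
 [  0.           0.           1.        ]] [[ 0.44418435  0.8959328  -0.00216542]
 [ 0.87227197 -0.43189947  0.22935661]
 [ 0.20455287 -0.10376545 -0.97334005]] [-0.57308485 -0.0249921   0.38960626]
```

View pics/top0.png

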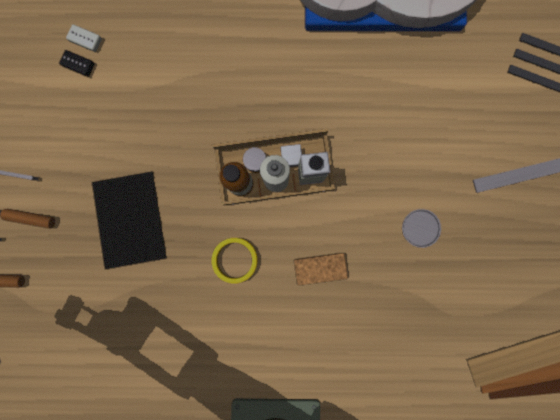

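View pics/scene0.png

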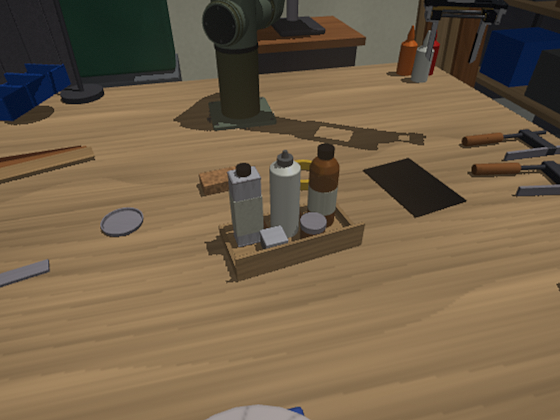

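View pics/wrist0.png

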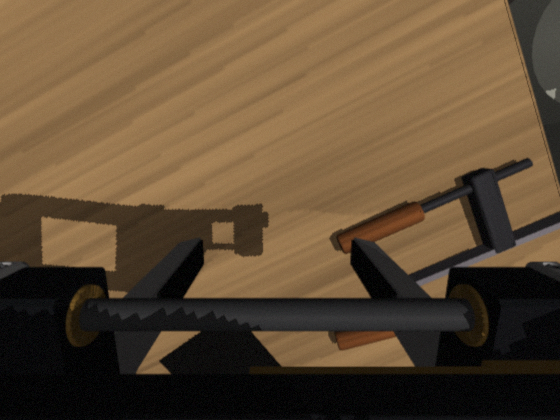

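The top view shows the amber bottle at (235,175), the glue bottle at (274,168) and the solvent tin at (316,165). The jar, at (254,159), is behind the amber/glue gap, and the square tin is at (290,155). The mat is at (129,220) and the dish at (421,228). So the amber and glue bottles have to move.

```bash
cat > h.py <<'E'
import numpy as np,cv2
from rig import telemetry, viewer
def grab(n,name=None,crop=None,s=1):
    d=viewer.grab_frame(n)
    if name:
        f=d["frame"][:,:,::-1]
        if crop: f=f[crop[1]:crop[3],crop[0]:crop[2]]
        f=cv2.resize(f,None,fx=s,fy=s,interpolation=cv2.INTER_CUBIC); cv2.imwrite(f"pics/{name}.png",f)
    return d
def ray(d,u,v,z):
    K,R,t=map(np.asarray,(d["K"],d["R"],d["t"]))
    c=-R.T@t; w=R.T@np.linalg.inv(K)@np.array([u,v,1.]); return c+w*(z-c[2])/w[2]
def proj(d,X):
    K,R,t=map(np.asarray,(d["K"],d["R"],d["t"]))
    p=K@(R@np.asarray(X,float)+t); return p[:2]/p[2]
E
python3 - <<'E'
from h import *
for n,c,s,o in [("top",(205,120,355,220),5,"t1"),("scene",(215,135,375,285),4,"s1"),("top",(80,160,220,280),5,"t2"),("top",(390,195,450,260),8,"t3")]:
    grab(n,o,c,s)
E
```

```text
(no output)
```

View pics/t1.png

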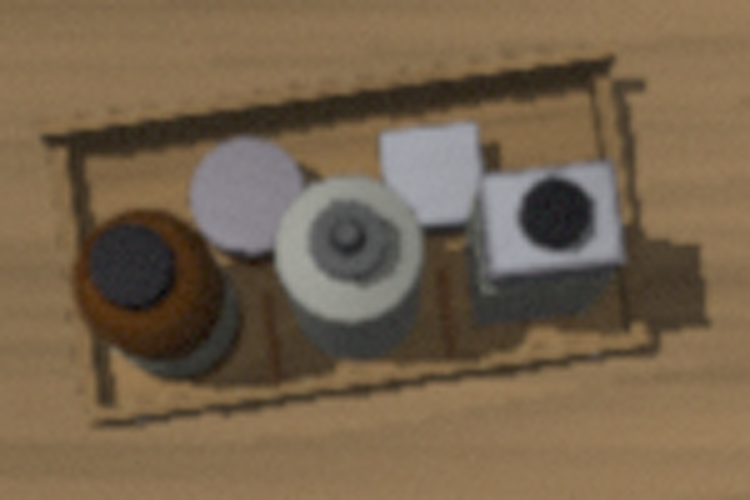

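View pics/s1.png

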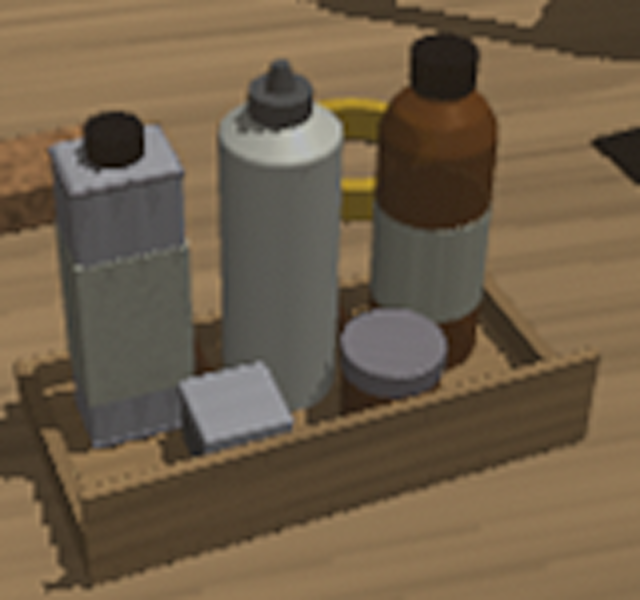

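View pics/t2.png

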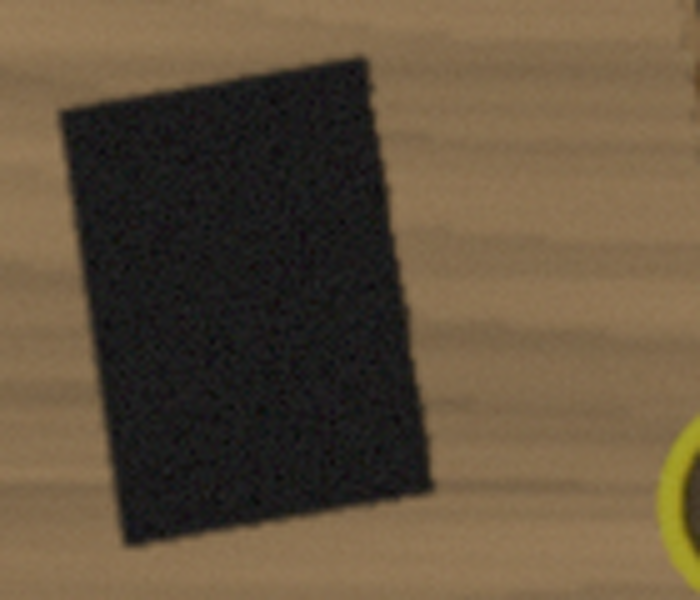

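View pics/t3.png

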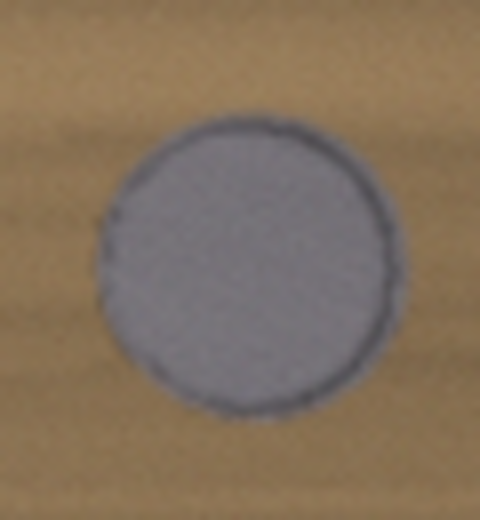

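```bash
python3 - <<'E'
from h import *
T=grab("top");S=grab("scene")
def p(d,c,s,u,v,z): return ray(d,c[0]+(u+.5)/s-.5,c[1]+(v+.5)/s-.5,z)
t1=lambda u,v,z:p(T,(205,120),5,u,v,z)
s1=lambda u,v,z:p(S,(215,135),4,u,v,z)
print("amber",t1(132,266,.181),s1(444,47,.181))
print("glue",t1(347,235,.19),s1(281,66,.19))
print("gluecap",t1(350,240,.178))
print("jar",t1(247,195,.056),s1(393,345,.056))
print("solv cap",t1(557,214,.176),s1(114,126,.176))
print("sq",t1(430,175,.046))
print("dish",p(T,(390,195),8,252,266,.01))
m=np.array([p(T,(80,160),5,*q,.004) for q in [(62,112),(367,58),(433,490),(125,545)]]);print("mat",m,m.mean(0))
print("front",t1(95,425,.028),t1(658,348,.028),"back",t1(42,137,.056),t1(612,60,.056))
E
```

```text
amber [0.56437916 0.079225   0.181     ] [0.56279252 0.08109021 0.181     ]
glue [0.57447366 0.0017741  0.19      ] [0.57684006 0.00227837 0.19      ]
gluecap [0.57466642 0.00098267 0.178     ]
jar [0.61380284 0.04771293 0.056     ] [0.61592213 0.04737043 0.056     ]
solv cap [ 0.5848409  -0.07386601  0.176     ] [ 0.58533961 -0.07233931  0.176     ]
sq [ 0.62470602 -0.03002704  0.046     ]
dish [ 0.46982647 -0.31938376  0.01      ]
mat [[0.56869576 0.41620052 0.004     ]
 [0.59386072 0.27913403 0.004     ]
 [0.40048859 0.24475629 0.004     ]
 [0.37532957 0.38131174 0.004     ]] [0.48459366 0.33035065 0.004     ]
front [0.5176104  0.11509259 0.028     ] [ 0.55256446 -0.13000465  0.028     ] back [0.63830481 0.13517786 0.056     ] [ 0.67248934 -0.10705263  0.056     ]
```

```bash
cat >> h.py <<'E'
def to(x,y,z,ang=None):
    s=telemetry.state(); R=s["ee_rot"]; p=s["tool_pos"]
    d=(R.T@(np.array([x,y,z])-p))*1000
    a=np.degrees(np.arctan2(R[1,1],R[0,1]))
    print("t",round(s["clock"],2),"pos",p.round(4),"ang",round(a,2),"open",round(s["opening"],3),"delta mm",d.round(1), "yaw", None if ang is None else round(np.radians(a-ang),4), "F",s["wrist_force"].round(1))
E
python3 -m inch '[[[0,0,0],0.15,-1],[[0,0,0],0.15,-1],[[0,0,0],0.15,-1],[[0,0,0],0.15,-1],[[0,0,0],0.15,-1],[[0,0,0],0.15,-1],[[0,0,0],0.067,-1],[[0,0,0],0,-1],[[0,0,0],0,-1],[[0,0,0],0,-1]]' 30
python3 -c "
from h import *
to(.5636,.0800,.215,8.1)"
```

```text
clock: 1.45
tool_pos: [0.2562, 0.5148, 0.2054]
ee_rot: [[-0.143, 0.99, -0.0], [0.99, 0.143, -0.0], [-0.0, -0.0, -1.0]]
wrist_force: [-0.0, 0.3, -0.3]
opening: 1.0
t 1.45 pos [0.2562 0.5148 0.2054] ang 8.19 open 1.0 delta mm [-474.1  242.3   -9.6] yaw 0.0016 F [-0.   0.3 -0.3]
```

```bash
python3 -m inch '[[[-20,10,-3],0,-1],[[-40,20,-4],0,-1],[[-40,20,-3],0,-1],[[-40,20,0],0,-1],[[-40,20,0],0,-1],[[-40,20,0],0,-1],[[-40,20,0],0,-1],[[-40,20,0],0,-1],[[-40,20,0],0,-1],[[-40,20,0],0,-1],[[-40,20,0],0,-1],[[-20,12,0],0,-1]]'
python3 -c "
from h import *
to(.5636,.0800,.215,8.1)"
```

```text
clock: 2.65
tool_pos: [0.5399, 0.1075, 0.2156]
ee_rot: [[-0.139, 0.99, 0.001], [0.99, 0.139, -0.001], [-0.001, 0.001, -1.0]]
wrist_force: [0.1, 0.1, -0.5]
opening: 1.002
t 2.65 pos [0.5399 0.1075 0.2156] ang 8.0 open 1.002 delta mm [-30.5  19.7   0.6] yaw -0.0017 F [ 0.1  0.1 -0.5]
```

```bash
python3 -m inch '[[[-12,8,0],0,-1],[[-12,8,0],0,-1],[[-8,4,0],0,-1],[[0,0,0],0,-1],[[0,0,0],0,-1],[[0,0,0],0,-1]]'
python3 -c "
from h import *
to(.5636,.0800,.215,8.1); grab('wrist','w1')"
```

```text
clock: 3.25
tool_pos: [0.562, 0.0827, 0.2155]
ee_rot: [[-0.143, 0.99, -0.0], [0.99, 0.143, 0.0], [0.0, -0.0, -1.0]]
wrist_force: [-0.1, 0.3, -0.4]
opening: 0.998
t 3.25 pos [0.562  0.0827 0.2155] ang 8.21 open 0.998 delta mm [-2.9  1.2  0.5] yaw 0.002 F [-0.1  0.3 -0.4]
```

View pics/w1.png

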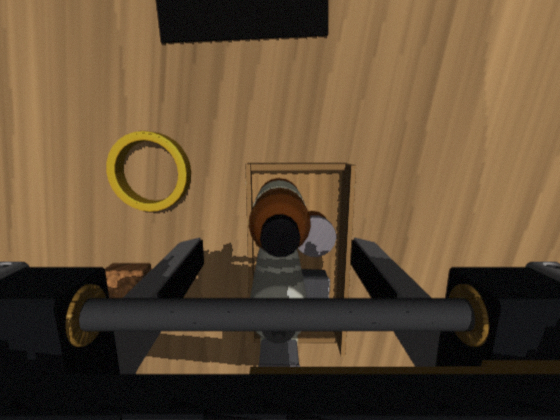

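The wrist view shows the amber cap at (281,234), between the jaws. I'll get its position from that and descend.

```bash
python3 -c "
from h import *
d=grab('wrist'); print(ray(d,281,234,.181), ray(d,319,236,.056))
to(.5637,.0798,.106,8.1)"
```

```text
[0.5650972  0.08331168 0.181     ] [0.61757177 0.05000684 0.056     ]
t 3.35 pos [0.5622 0.0825 0.2155] ang 8.2 open 1.0 delta mm [ -2.9   1.1 109.5] yaw 0.0018 F [-0.5  0.2 -0.1]
```

```bash
python3 -m inch '[[[-1.5,1.5,10],0,-1],[[0,0,20],0,-1],[[0,0,20],0,-1],[[0,0,20],0,-1],[[0,0,20],0,-1],[[0,0,10],0,-1],[[0,0,7],0,-1],[[0,0,2],0,-1],[[0,0,0],0,-1],[[0,0,0],0,-1]]' 
python3 -c "
from h import *
to(.5642,.081,.106,8.1);grab('scene','s2',(215,75,375,285),3)"
```

```text
clock: 4.35
tool_pos: [0.5651, 0.0805, 0.1075]
ee_rot: [[-0.142, 0.99, 0.002], [0.99, 0.142, 0.0], [-0.0, 0.002, -1.0]]
wrist_force: [0.9, 0.0, -0.3]
opening: 1.0
t 4.35 pos [0.5651 0.0805 0.1075] ang 8.14 open 1.0 delta mm [ 0.6 -0.8  1.5] yaw 0.0006 F [ 0.9  0.  -0.3]
```

View pics/s2.png

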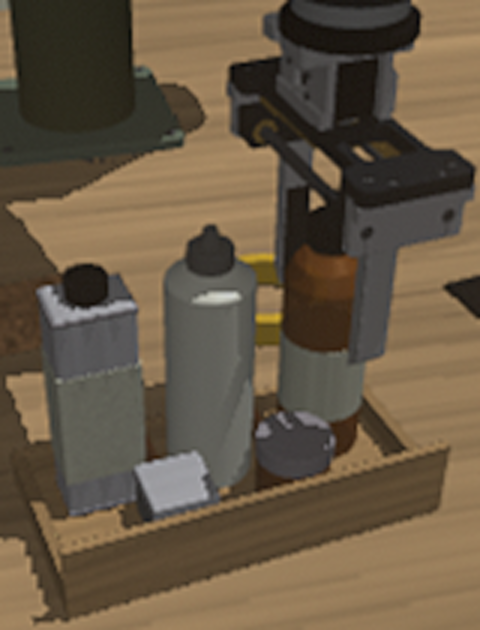

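The fingers straddle the amber bottle front and back, clear of the glue bottle and jar. Closing.

```bash
python3 -m inch '[[[0,0,0],0,0],[[0,0,0],0,0.3],[[0,0,0],0,0.6],[[0,0,0],0,1],[[0,0,0],0,1],[[0,0,0],0,1],[[0,0,0],0,1],[[0,0,0],0,1]]' 30
python3 -c "
from h import *
to(.5642,.081,.106,8.1)"
```

```text
clock: 5.2
tool_pos: [0.5643, 0.0805, 0.1064]
ee_rot: [[-0.142, 0.99, 0.0], [0.99, 0.142, 0.0], [0.0, 0.0, -1.0]]
wrist_force: [0.1, 0.3, 0.4]
opening: 0.583
t 5.2 pos [0.5643 0.0805 0.1064] ang 8.14 open 0.583 delta mm [ 0.5 -0.1  0.4] yaw 0.0006 F [0.1 0.3 0.4]
```

```bash
python3 -m inch '[[[0,0,-3],0,1],[[0,0,-7],0,1],[[0,0,-12],0,1],[[0,0,-15],0,1],[[0,0,-15],0,1],[[0,0,-15],0,1],[[0,0,-10],0,1],[[0,0,-3],0,1],[[0,0,0],0,1],[[0,0,0],0,1]]'
python3 -c "
from h import *
u=np.array([.984,.178]); c=np.array([.4846,.3304])
print(c+.05*u,c-.05*u)
grab('scene','s3',(215,75,375,285),3)
to(*(c-.05*u),.186,8.1);to(*(c+.05*u),.186,8.1)"
```

```text
clock: 6.2
tool_pos: [0.5637, 0.0805, 0.1857]
ee_rot: [[-0.141, 0.99, -0.001], [0.99, 0.141, 0.0], [0.0, -0.001, -1.0]]
wrist_force: [-0.5, 0.0, -4.4]
opening: 0.584
[0.5338 0.3393] [0.4354 0.3215]
t 6.25 pos [0.5635 0.0805 0.1854] ang 8.14 open 0.589 delta mm [256.7 -92.7  -0.3] yaw 0.0006 F [ 0.4  0.1 -4.1]
t 6.25 pos [0.5635 0.0805 0.1854] ang 8.14 open 0.589 delta mm [260.4   7.2  -0.5] yaw 0.0006 F [ 0.4  0.1 -4.1]
```

View pics/s3.png

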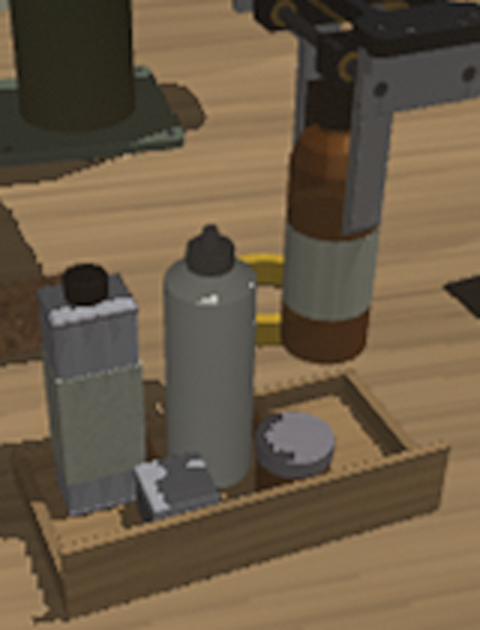

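Lifted upright, with a weight change of about 4 N. Carrying it to the near half of the mat.

```bash
python3 -m inch '[[[8,-3,0],0,1],[[16,-6,0],0,1],[[25,-9,0],0,1],[[30,-11,0],0,1],[[30,-11,0],0,1],[[30,-11,0],0,1],[[30,-11,0],0,1],[[30,-11,0],0,1],[[25,-9,0],0,1],[[18,-6,0],0,1],[[10,-4,0],0,1],[[4,-1,0],0,1]]'
python3 -m inch '[[[0,0,0],0,1],[[0,0,0],0,1],[[0,0,0],0,1]]'
python3 -c "
from h import *
to(.4354,.3215,.1004,8.1)"
```

```text
clock: 7.45
tool_pos: [0.4345, 0.3219, 0.1862]
ee_rot: [[-0.144, 0.99, -0.001], [0.99, 0.144, -0.0], [-0.0, -0.001, -1.0]]
wrist_force: [-0.2, 0.2, -4.4]
opening: 0.591
clock: 7.75
tool_pos: [0.4364, 0.32, 0.1864]
ee_rot: [[-0.14, 0.99, 0.0], [0.99, 0.14, -0.0], [-0.0, 0.0, -1.0]]
wrist_force: [-0.6, 0.0, -3.9]
opening: 0.586
t 7.75 pos [0.4364 0.32   0.1864] ang 8.06 open 0.586 delta mm [ 1.7 -0.8 86. ] yaw -0.0007 F [-0.6  0.  -3.9]
```

```bash
python3 -m inch '[[[0,0,6],0,1],[[0,0,14],0,1],[[0,0,18],0,1],[[0,0,18],0,1],[[0,0,14],0,1],[[0,0,7],0,1],[[0,0,4],0,1],[[0,0,2],0,1],[[0,0,0],0,1],[[0,0,0],0,1]]'
python3 -m inch '[[[0,0,1],0,1],[[0,0,0.5],0,1],[[0,0,0],0,1],[[0,0,0],0,1]]'
```

```text
clock: 8.75
tool_pos: [0.4366, 0.3211, 0.1043]
ee_rot: [[-0.142, 0.99, 0.001], [0.99, 0.142, 0.001], [0.001, 0.002, -1.0]]
wrist_force: [-0.6, 0.5, -4.4]
opening: 0.586
clock: 9.15
tool_pos: [0.436, 0.3208, 0.102]
ee_rot: [[-0.142, 0.99, 0.0], [0.99, 0.142, 0.0], [0.0, 0.0, -1.0]]
wrist_force: [-0.5, 0.2, -3.5]
opening: 0.586
```

```bash
python3 -m inch '[[[0,0,0.8],0,1],[[0,0,0],0,1],[[0,0,0],0,1]]'
python3 -m inch '[[[0,0,0.7],0,1],[[0,0,0],0,1],[[0,0,0],0,1]]'
```

```text
clock: 9.45
tool_pos: [0.4359, 0.3207, 0.1011]
ee_rot: [[-0.141, 0.99, -0.0], [0.99, 0.141, -0.0], [-0.0, -0.0, -1.0]]
wrist_force: [0.0, 0.0, -4.4]
opening: 0.587
clock: 9.75
tool_pos: [0.436, 0.3208, 0.1005]
ee_rot: [[-0.142, 0.99, 0.0], [0.99, 0.142, 0.0], [0.0, 0.0, -1.0]]
wrist_force: [-0.0, -0.4, -3.8]
opening: 0.591
```

```bash
python3 -m inch '[[[0,0,0.7],0,1],[[0,0,0],0,1],[[0,0,0],0,1]]'
python3 -m inch '[[[0,0,0.7],0,1],[[0,0,0],0,1],[[0,0,0],0,1]]'
```

```text
clock: 10.05
tool_pos: [0.4361, 0.3209, 0.1004]
ee_rot: [[-0.142, 0.99, 0.0], [0.99, 0.142, 0.0], [0.0, 0.0, -1.0]]
wrist_force: [-1.5, -0.8, 2.4]
opening: 0.587
clock: 10.35
tool_pos: [0.4362, 0.3209, 0.1004]
ee_rot: [[-0.142, 0.99, 0.0], [0.99, 0.142, 0.0], [0.0, 0.0, -1.0]]
wrist_force: [-3.3, -1.7, 6.0]
opening: 0.589
```

Contact at the predicted height. Releasing and retreating up.

```bash
python3 -m inch '[[[0,0,-0.8],0,1],[[0,0,0],0,1],[[0,0,0],0,-0.3],[[0,0,0],0,-0.6],[[0,0,0],0,-1],[[0,0,0],0,-1],[[0,0,0],0,-1],[[0,0,0],0,-1]]'
python3 -m inch '[[[0,0,-10],0,-1],[[0,0,-20],0,-1],[[0,0,-20],0,-1],[[0,0,-20],0,-1],[[0,0,-20],0,-1],[[0,0,-20],0,-1],[[0,0,-10],0,-1],[[0,0,0],0,-1],[[0,0,0],0,-1]]'
python3 -c "
from h import *
grab('top','t4'); to(.5757,.002,.221,8.1)"
```

```text
clock: 11.15
tool_pos: [0.436, 0.3207, 0.0998]
ee_rot: [[-0.141, 0.99, 0.0], [0.99, 0.141, -0.0], [-0.0, 0.0, -1.0]]
wrist_force: [0.1, -0.4, 0.3]
opening: 0.994
clock: 12.05
tool_pos: [0.4357, 0.3206, 0.2195]
ee_rot: [[-0.142, 0.99, -0.0], [0.99, 0.142, -0.0], [-0.0, -0.001, -1.0]]
wrist_force: [0.2, 0.4, -0.3]
opening: 0.998
t 12.1 pos [0.4353 0.3204 0.2188] ang 8.13 open 0.997 delta mm [-335.1   93.9   -2.2] yaw 0.0006 F [ 0. -1.  0.]
```

View pics/t4.png

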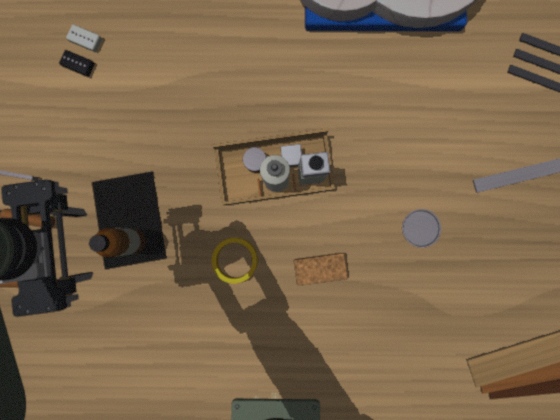

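The amber bottle stands on the near half of the mat. Moving over the glue bottle.

```bash
python3 -m inch '[[[-15,4,-2],0,-1],[[-30,9,0],0,-1],[[-35,10,0],0,-1],[[-35,10,0],0,-1],[[-35,10,0],0,-1],[[-35,10,0],0,-1],[[-35,10,0],0,-1],[[-35,10,0],0,-1],[[-35,9,0],0,-1],[[-25,7,0],0,-1],[[-15,4,0],0,-1],[[-5,1,0],0,-1]]'
python3 -m inch '[[[0,0,0],0,-1],[[0,0,0],0,-1],[[0,0,0],0,-1]]'
python3 -c "
from h import *
d=grab('wrist','w2',(200,180,360,340),5); to(.5757,.002,.117,8.1)"
```

```text
clock: 13.3
tool_pos: [0.5763, 0.0005, 0.221]
ee_rot: [[-0.139, 0.99, -0.002], [0.99, 0.139, 0.0], [0.0, -0.002, -1.0]]
wrist_force: [-0.6, 0.1, -0.4]
opening: 0.998
clock: 13.6
tool_pos: [0.576, 0.0036, 0.2219]
ee_rot: [[-0.143, 0.99, -0.0], [0.99, 0.143, 0.0], [0.0, -0.0, -1.0]]
wrist_force: [0.6, -0.0, 0.2]
opening: 0.999
t 13.65 pos [0.5761 0.0036 0.2219] ang 8.24 open 0.998 delta mm [ -1.5  -0.6 104.9] yaw 0.0024 F [ 0.3  0.1 -0.6]
```

View pics/w2.png

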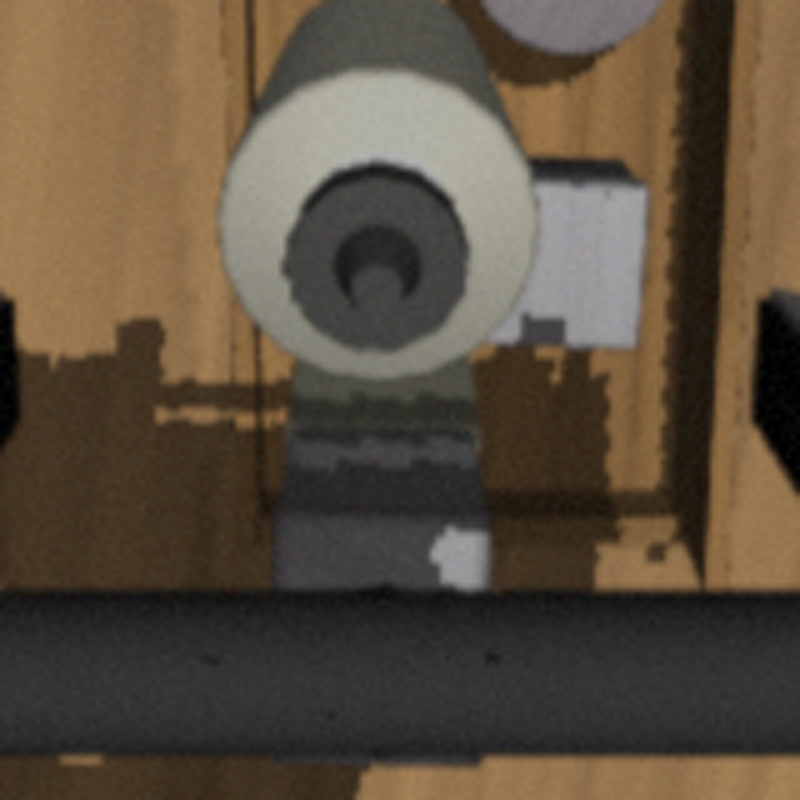

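The glue bottle is centred between the jaws: its cap is at crop (379,258), and the finger midpoint is about 387. Descending.

```bash
python3 -m inch '[[[-1,-0.5,10],0,-1],[[0,0,20],0,-1],[[0,0,20],0,-1],[[0,0,20],0,-1],[[0,0,20],0,-1],[[0,0,10],0,-1],[[0,0,7],0,-1],[[0,0,2],0,-1],[[0,0,0],0,-1],[[0,0,0],0,-1]]' 
python3 -m inch '[[[0,0,0],0,0],[[0,0,0],0,0.3],[[0,0,0],0,0.6],[[0,0,0],0,1],[[0,0,0],0,1],[[0,0,0],0,1],[[0,0,0],0,1],[[0,0,0],0,1]]' 30
python3 -c "
from h import *
to(.5757,.002,.113,8.1);grab('scene','s4',(215,75,375,285),3)"
```

```text
clock: 14.65
tool_pos: [0.5769, 0.0013, 0.1139]
ee_rot: [[-0.142, 0.99, 0.002], [0.99, 0.142, -0.0], [-0.001, 0.002, -1.0]]
wrist_force: [-0.4, 0.1, -0.1]
opening: 0.997
clock: 15.45
tool_pos: [0.5759, 0.0014, 0.1128]
ee_rot: [[-0.142, 0.99, -0.0], [0.99, 0.142, -0.0], [0.0, -0.0, -1.0]]
wrist_force: [-1.1, -0.8, 1.2]
opening: 0.589
t 15.45 pos [0.5759 0.0014 0.1128] ang 8.14 open 0.589 delta mm [ 0.7 -0.1 -0.2] yaw 0.0007 F [-1.1 -0.8  1.2]
```

View pics/s4.png

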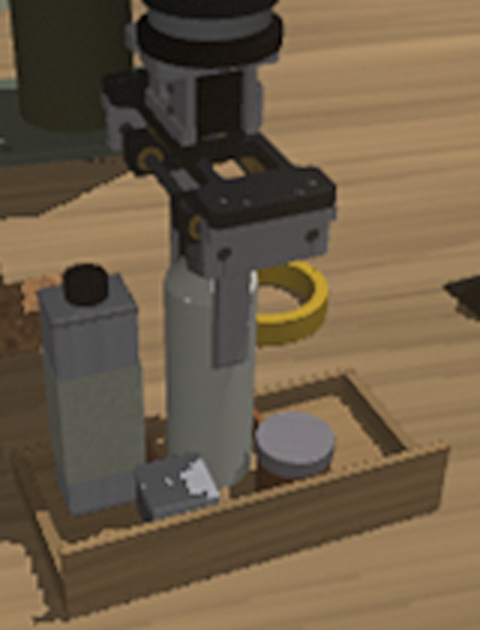

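The glue bottle is held. Lifting.

```bash
python3 -m inch '[[[0,0,-3],0,1],[[0,0,-7],0,1],[[0,0,-12],0,1],[[0,0,-15],0,1],[[0,0,-15],0,1],[[0,0,-15],0,1],[[0,0,-10],0,1],[[0,0,-3],0,1],[[0,0,0],0,1],[[0,0,0],0,1]]'
python3 -c "
from h import *
to(.5345,.3393,.1928,8.1)"
```

```text
clock: 16.5
tool_pos: [0.5755, 0.0015, 0.1921]
ee_rot: [[-0.142, 0.99, -0.001], [0.99, 0.142, 0.0], [0.0, -0.001, -1.0]]
wrist_force: [0.0, -0.2, -3.9]
opening: 0.589
t 16.5 pos [0.5755 0.0015 0.1921] ang 8.14 open 0.589 delta mm [340.2   7.2  -0.5] yaw 0.0006 F [ 0.  -0.2 -3.9]
```

```bash
python3 -m inch '[[[10,0,0],0,1],[[20,0,0],0,1],[[35,0,0],0,1],[[38,1,0],0,1],[[38,1,0],0,1],[[38,1,0],0,1],[[38,1,0],0,1],[[38,1,0],0,1],[[35,1,0],0,1],[[25,1,0],0,1],[[18,0,0],0,1],[[8,0,0],0,1]]'
python3 -m inch '[[[0,0,0],0,1],[[0,0,0],0,1],[[0,0,0],0,1]]'
python3 -c "
from h import *
to(.5345,.3393,.1068,8.1)"
```

```text
clock: 17.7
tool_pos: [0.5336, 0.3417, 0.192]
ee_rot: [[-0.144, 0.99, -0.001], [0.99, 0.144, -0.0], [-0.0, -0.002, -1.0]]
wrist_force: [0.6, -0.2, -3.2]
opening: 0.591
clock: 18.0
tool_pos: [0.5351, 0.3386, 0.1928]
ee_rot: [[-0.14, 0.99, -0.0], [0.99, 0.14, -0.001], [-0.001, -0.0, -1.0]]
wrist_force: [0.4, -0.3, -3.5]
opening: 0.595
t 18.0 pos [0.5351 0.3386 0.1928] ang 8.05 open 0.595 delta mm [ 0.8 -0.5 86. ] yaw -0.001 F [ 0.4 -0.3 -3.5]
```

```bash
python3 -m inch '[[[0,0,6],0,1],[[0,0,14],0,1],[[0,0,18],0,1],[[0,0,18],0,1],[[0,0,14],0,1],[[0,0,7],0,1],[[0,0,4],0,1],[[0,0,2],0,1],[[0,0,1],0,1],[[0,0,0.5],0,1],[[0,0,0],0,1],[[0,0,0],0,1]]'
python3 -m inch '[[[0,0,0.7],0,1],[[0,0,0],0,1],[[0,0,0],0,1]]'
python3 -m inch '[[[0,0,0.7],0,1],[[0,0,0],0,1],[[0,0,0],0,1]]'
```

```text
clock: 19.2
tool_pos: [0.535, 0.3401, 0.1089]
ee_rot: [[-0.142, 0.99, 0.001], [0.99, 0.142, 0.0], [0.0, 0.001, -1.0]]
wrist_force: [0.4, -0.4, -2.4]
opening: 0.592
clock: 19.5
tool_pos: [0.5347, 0.3399, 0.1076]
ee_rot: [[-0.142, 0.99, -0.0], [0.99, 0.142, -0.0], [-0.0, -0.0, -1.0]]
wrist_force: [0.5, 0.5, -3.2]
opening: 0.59
clock: 19.8
tool_pos: [0.5348, 0.3399, 0.1069]
ee_rot: [[-0.142, 0.99, -0.0], [0.99, 0.142, -0.0], [0.0, -0.0, -1.0]]
wrist_force: [-0.3, -0.3, -3.1]
opening: 0.589
```

```bash
python3 -m inch '[[[0,0,0.5],0,1],[[0,0,0],0,1],[[0,0,0],0,1]]'
python3 -m inch '[[[0,0,0.5],0,1],[[0,0,0],0,1],[[0,0,0],0,1]]'
```

```text
clock: 20.1
tool_pos: [0.5348, 0.34, 0.1069]
ee_rot: [[-0.142, 0.99, 0.0], [0.99, 0.142, 0.0], [0.0, 0.0, -1.0]]
wrist_force: [-2.0, -0.9, -0.1]
opening: 0.591
clock: 20.4
tool_pos: [0.5348, 0.34, 0.1069]
ee_rot: [[-0.142, 0.99, 0.0], [0.99, 0.142, 0.0], [0.0, 0.0, -1.0]]
wrist_force: [-3.1, -0.8, 5.3]
opening: 0.59
```

```bash
python3 -m inch '[[[0,0,-0.6],0,1],[[0,0,0],0,1],[[0,0,0],0,-0.2],[[0,0,0],0,-0.4],[[0,0,0],0,-0.6],[[0,0,0],0,-0.6],[[0,0,0],0,-0.6],[[0,0,0],0,-0.6]]'
python3 -m inch '[[[0,0,-10],0,-0.6],[[0,0,-20],0,-0.6],[[0,0,-20],0,-0.6],[[0,0,-20],0,-0.6],[[0,0,-20],0,-0.6],[[0,0,-15],0,-0.6],[[0,0,-5],0,-0.6],[[0,0,0],0,-0.6],[[0,0,0],0,-0.6]]'
python3 -c "
from h import *
grab('top','t5',(80,120,360,280),2.8); to(.6152,.0480,.22,118.1)"
```

```text
clock: 21.2
tool_pos: [0.5349, 0.3399, 0.1064]
ee_rot: [[-0.141, 0.99, 0.0], [0.99, 0.141, 0.0], [0.0, 0.0, -1.0]]
wrist_force: [-0.6, -0.7, -0.2]
opening: 0.802
clock: 22.1
tool_pos: [0.5342, 0.3397, 0.2156]
ee_rot: [[-0.142, 0.99, -0.002], [0.99, 0.142, -0.001], [-0.0, -0.002, -1.0]]
wrist_force: [-0.3, -0.3, 0.2]
opening: 0.8
t 22.15 pos [0.534  0.3395 0.2151] ang 8.13 open 0.802 delta mm [-300.1   39.1   -4.8] yaw -1.9193 F [-0.7 -0.5 -0.1]
```

View pics/t5.png

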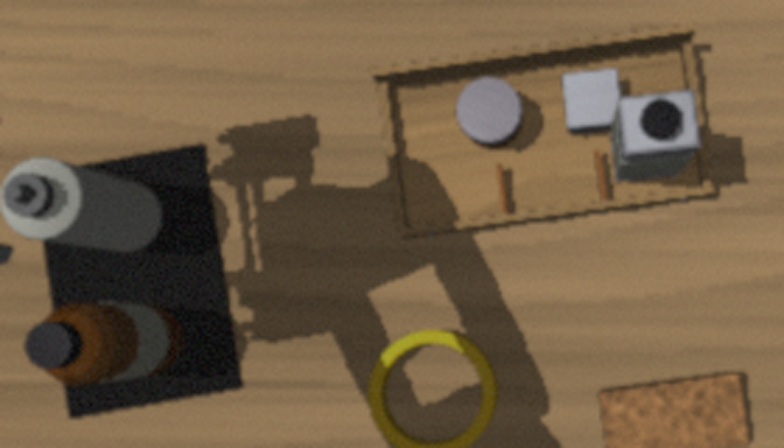

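The jar is now clear, at crop (489,111), and both bottles stand on the mat. Moving above the jar and turning the jaws so the body clears the solvent tin.

```bash
python3 -m inch '[[[-15,2,-2],0,-0.6],[[-25,3,-3],0,-0.6],[[-32,4,0],0,-0.6],[[-35,5,0],0,-0.6],[[-35,5,0],0,-0.6],[[-35,5,0],0,-0.6],[[-35,5,0],0,-0.6],[[-35,5,0],0,-0.6],[[-28,3,0],0,-0.6],[[-17,2,0],0,-0.6],[[-8,0,0],0,-0.6],[[0,0,0],0,-0.6]]'
python3 -m inch '[[[0,0,0],0.15,-0.6],[[0,0,0],0.15,-0.6],[[0,0,0],0.15,-0.6],[[0,0,0],0.15,-0.6],[[0,0,0],0.15,-0.6],[[0,0,0],0.15,-0.6],[[0,0,0],0.15,-0.6],[[0,0,0],0.15,-0.6],[[0,0,0],0.022,-0.6],[[0,0,0],0,-0.6],[[0,0,0],0,-0.6],[[0,0,0],0,-0.6]]'
python3 -c "
from h import *
d=grab('wrist','w3',(150,130,410,330),3); to(.6152,.0480,.21,-61.9)
print(proj(d,[.6152,.048,.056]))
D=grab('top','t6',(205,120,355,220),5);print(ray(D,205+49.35,120+38.95,.056))
"
```

```text
clock: 23.35
tool_pos: [0.6156, 0.0477, 0.2212]
ee_rot: [[-0.14, 0.99, -0.001], [0.99, 0.14, 0.0], [0.0, -0.001, -1.0]]
wrist_force: [-0.3, -0.1, -0.0]
opening: 0.799
clock: 24.55
tool_pos: [0.6157, 0.0488, 0.2216]
ee_rot: [[0.881, 0.473, -0.0], [0.473, -0.881, 0.0], [0.0, -0.0, -1.0]]
wrist_force: [0.2, 0.1, -0.1]
opening: 0.801
t 24.6 pos [0.6158 0.0487 0.2216] ang -61.81 open 0.797 delta mm [-0.8  0.3 11.6] yaw 0.0016 F [ 0.1  0.4 -0. ]
[276.42797675 202.75464319]
[0.6130569  0.04696284 0.056     ]
```

View pics/w3.png

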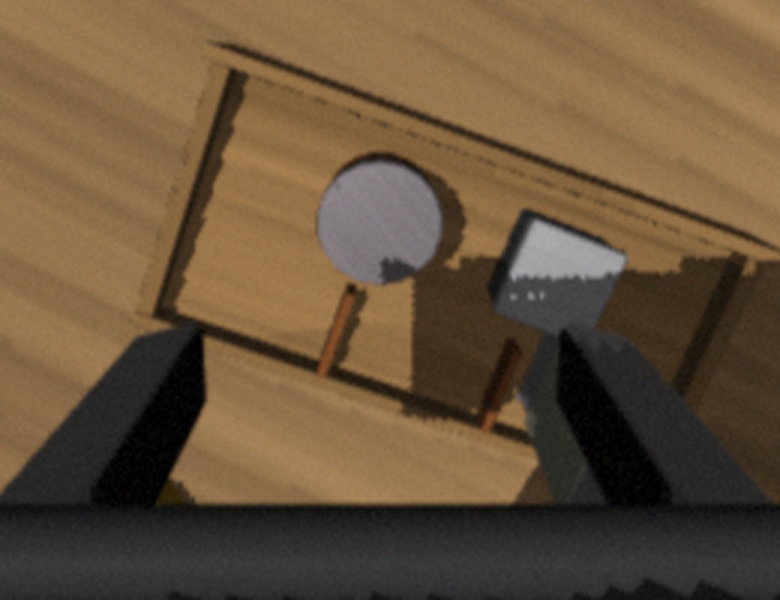

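The jar lid centre, at crop (379,222), matches the predicted pixel to within about 1 px. Narrowing the jaws and descending.

```bash
python3 -m inch '[[[-1,0.5,10],0,-0.4],[[0,0,20],0,-0.4],[[0,0,25],0,-0.4],[[0,0,25],0,-0.4],[[0,0,25],0,-0.4],[[0,0,25],0,-0.4],[[0,0,15],0,-0.4],[[0,0,5],0,-0.4],[[0,0,0],0,-0.4],[[0,0,0],0,-0.4],[[0,0,0],0,-0.4]]'
python3 -c "
from h import *
d=grab('wrist','w4',(150,130,410,330),3);grab('scene','s5',(215,75,375,285),3); to(.6148,.0478,.025,-61.9)
"
```

```text
clock: 25.75
tool_pos: [0.6165, 0.0475, 0.0732]
ee_rot: [[0.882, 0.471, 0.003], [0.471, -0.882, -0.0], [0.003, 0.002, -1.0]]
wrist_force: [-0.4, -0.2, 0.3]
opening: 0.703
t 25.85 pos [0.6162 0.0475 0.0729] ang -61.88 open 0.7 delta mm [-1.2 -1.  47.9] yaw 0.0004 F [-0.2 -0.   0.1]
```

View pics/w4.png

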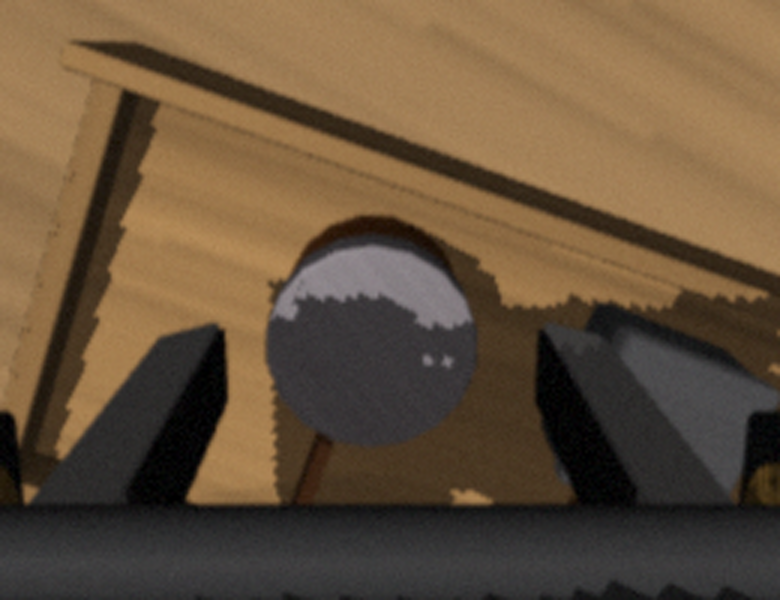

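View pics/s5.png

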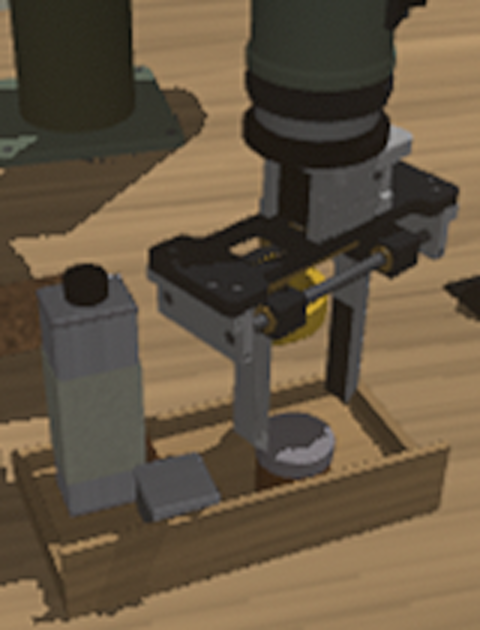

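The jar sits between the fingers, with its lid at crop (371,342) and the finger midpoint at 382. I'll shift about 2 mm along −y and descend.

```bash
python3 -m inch '[[[-1,-2,5],0,-0.4],[[0,0,10],0,-0.4],[[0,0,12],0,-0.4],[[0,0,10],0,-0.4],[[0,0,6],0,-0.4],[[0,0,3],0,-0.4],[[0,0,1],0,-0.4],[[0,0,0],0,-0.4],[[0,0,0],0,-0.4]]'
python3 -m inch '[[[0,0,0],0,-0.2],[[0,0,0],0,0],[[0,0,0],0,0.3],[[0,0,0],0,0.6],[[0,0,0],0,1],[[0,0,0],0,1],[[0,0,0],0,1],[[0,0,0],0,1]]' 25
python3 -c "
from h import *
d=grab('wrist','w5',(150,130,410,330),3); to(.6148,.0478,.025,-61.9)
"
```

```text
clock: 26.75
tool_pos: [0.6139, 0.0488, 0.0251]
ee_rot: [[0.882, 0.471, 0.001], [0.471, -0.882, -0.0], [0.001, 0.001, -1.0]]
wrist_force: [-0.0, 0.2, -0.6]
opening: 0.701
clock: 27.55
tool_pos: [0.6136, 0.0488, 0.0249]
ee_rot: [[0.882, 0.471, 0.001], [0.471, -0.882, -0.0], [0.0, 0.0, -1.0]]
wrist_force: [-0.3, -0.7, 2.8]
opening: 0.526
t 27.6 pos [0.6136 0.0488 0.0249] ang -61.88 open 0.522 delta mm [ 0.6  1.4 -0.1] yaw 0.0004 F [0.3 0.3 3.3]
```

View pics/w5.png

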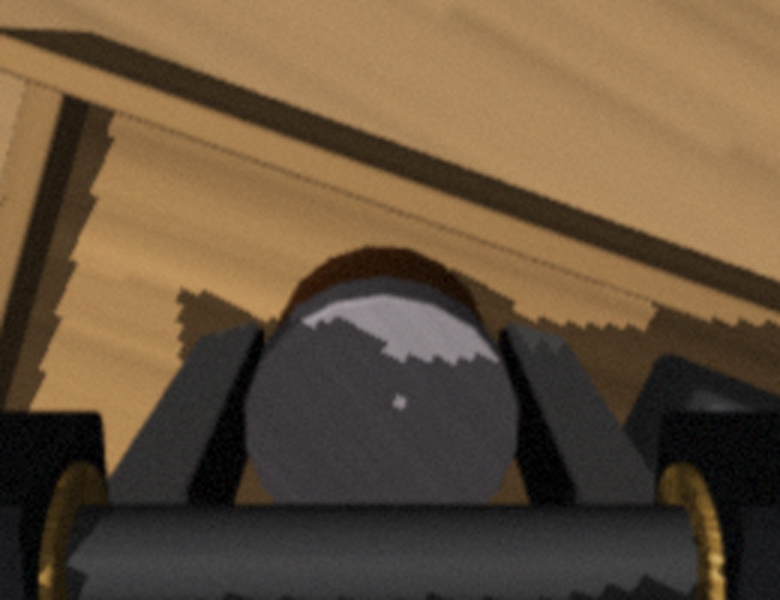

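The jar is gripped on the lid. Lifting high to clear the solvent tin.

```bash
python3 -m inch '[[[0,0,-3],0,1],[[0,0,-8],0,1],[[0,0,-15],0,1],[[0,0,-20],0,1],[[0,0,-25],0,1],[[0,0,-30],0,1],[[0,0,-30],0,1],[[0,0,-30],0,1],[[0,0,-25],0,1],[[0,0,-15],0,1],[[0,0,-5],0,1],[[0,0,0],0,1]]'
python3 -c "
from h import *
to(.4698,-.3194,.230,-61.9)
"
```

```text
clock: 28.8
tool_pos: [0.6134, 0.0488, 0.2311]
ee_rot: [[0.882, 0.471, 0.001], [0.471, -0.882, -0.0], [0.001, 0.0, -1.0]]
wrist_force: [-0.5, 0.3, -1.7]
opening: 0.527
t 28.8 pos [0.6134 0.0488 0.2311] ang -61.88 open 0.527 delta mm [-300.3  257.1    1. ] yaw 0.0004 F [-0.5  0.3 -1.7]
```

```bash
python3 -m inch '[[[-10,9,0],0,1],[[-20,17,0],0,1],[[-26,22,0],0,1],[[-30,26,0],0,1],[[-30,26,0],0,1],[[-30,26,0],0,1],[[-30,26,0],0,1],[[-30,26,0],0,1],[[-30,26,0],0,1],[[-28,24,0],0,1],[[-20,17,0],0,1],[[-10,8,0],0,1]]'
python3 -m inch '[[[-6,4,0],0,1],[[0,0,0],0,1],[[0,0,0],0,1],[[0,0,0],0,1]]'
python3 -c "
from h import *
to(.4698,-.3194,.018,-61.9); grab('top','t7'); grab('wrist','w6')
"
```

```text
clock: 30.0
tool_pos: [0.4707, -0.3148, 0.2285]
ee_rot: [[0.884, 0.468, -0.003], [0.468, -0.884, 0.002], [-0.002, -0.003, -1.0]]
wrist_force: [-0.2, -1.1, -1.0]
opening: 0.527
clock: 30.4
tool_pos: [0.4704, -0.318, 0.2305]
ee_rot: [[0.881, 0.473, 0.0], [0.473, -0.881, 0.0], [0.0, -0.0, -1.0]]
wrist_force: [-0.4, -0.0, 0.3]
opening: 0.526
t 30.4 pos [ 0.4704 -0.318   0.2305] ang -61.78 open 0.526 delta mm [ -1.2   1.  212.5] yaw 0.0021 F [-0.4 -0.   0.3]
```

View pics/t7.png

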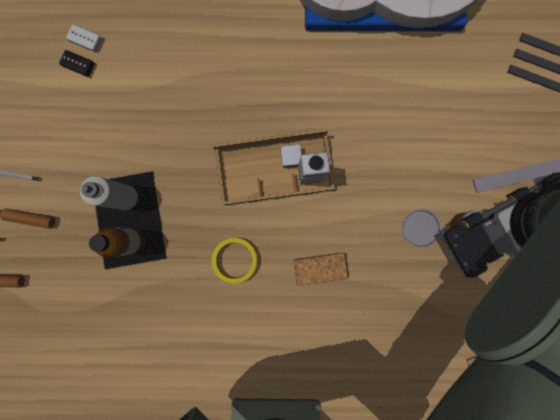

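View pics/w6.png

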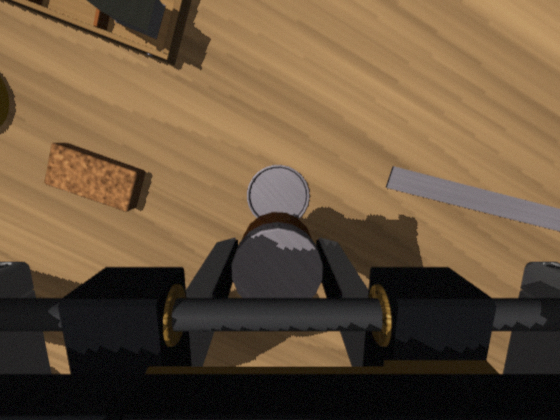

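The jar is held upright and the dish sits below it at wrist (279,194). Descending, with a check partway.

```bash
python3 -m inch '[[[-1,1,8],0,1],[[0,0,18],0,1],[[0,0,25],0,1],[[0,0,28],0,1],[[0,0,28],0,1],[[0,0,25],0,1],[[0,0,15],0,1],[[0,0,6],0,1],[[0,0,0],0,1],[[0,0,0],0,1],[[0,0,0],0,1]]'
python3 -c "
from h import *
d=grab('wrist','w7',(150,130,410,330),3); to(.4698,-.3194,.018,-61.9); print(proj(d,[.4698,-.3194,.01]))
"
```

```text
clock: 31.6
tool_pos: [0.4705, -0.3215, 0.0792]
ee_rot: [[0.882, 0.471, 0.002], [0.471, -0.882, -0.002], [0.001, 0.003, -1.0]]
wrist_force: [0.2, 0.2, -2.0]
opening: 0.527
t 31.65 pos [ 0.4704 -0.3214  0.0791] ang -61.88 open 0.522 delta mm [ 0.3 -2.3 61.1] yaw 0.0004 F [-0.6  0.  -0.5]
[272.96032453 222.62992234]
```

View pics/w7.png

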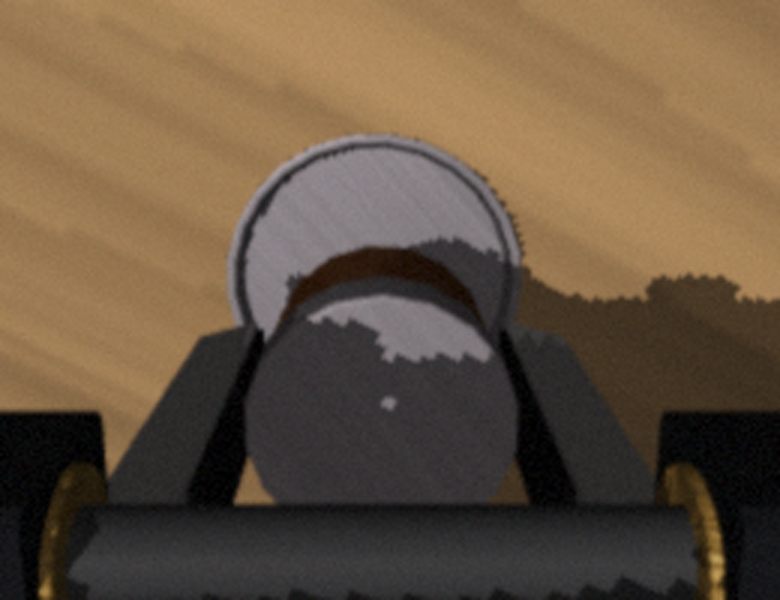

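```bash
python3 -m inch '[[[0,-1.5,6],0,1],[[0,0,12],0,1],[[0,0,15],0,1],[[0,0,12],0,1],[[0,0,7],0,1],[[0,0,4],0,1],[[0,0,2],0,1],[[0,0,1],0,1],[[0,0,0],0,1],[[0,0,0],0,1]]'
python3 -m inch '[[[0,0,0.7],0,1],[[0,0,0],0,1],[[0,0,0],0,1]]'
python3 -m inch '[[[0,0,0.6],0,1],[[0,0,0],0,1],[[0,0,0],0,1]]'
```

```text
clock: 32.65
tool_pos: [0.4692, -0.3196, 0.0191]
ee_rot: [[0.882, 0.471, 0.001], [0.471, -0.882, -0.001], [0.0, 0.001, -1.0]]
wrist_force: [0.9, 0.0, -0.8]
opening: 0.526
clock: 32.95
tool_pos: [0.4688, -0.3193, 0.018]
ee_rot: [[0.882, 0.471, 0.0], [0.471, -0.882, -0.0], [0.0, 0.0, -1.0]]
wrist_force: [-0.2, 0.4, -2.0]
opening: 0.53
clock: 33.25
tool_pos: [0.4688, -0.3193, 0.0179]
ee_rot: [[0.882, 0.471, 0.0], [0.471, -0.882, -0.0], [-0.0, 0.0, -1.0]]
wrist_force: [-1.9, 1.1, 5.0]
opening: 0.526
```

Contact at z 0.0179, as predicted. Releasing and rising.

```bash
python3 -m inch '[[[0,0,-0.5],0,1],[[0,0,0],0,1],[[0,0,0],0,-0.2],[[0,0,0],0,-0.4],[[0,0,0],0,-0.6],[[0,0,0],0,-0.6],[[0,0,0],0,-0.6],[[0,0,0],0,-0.6]]'
python3 -m inch '[[[0,0,-10],0,-0.6],[[0,0,-20],0,-0.6],[[0,0,-25],0,-0.6],[[0,0,-30],0,-0.6],[[0,0,-30],0,-0.6],[[0,0,-30],0,-0.6],[[0,0,-30],0,-0.6],[[0,0,-20],0,-0.6],[[0,0,-10],0,-0.6],[[0,0,0],0,-0.6],[[0,0,0],0,-0.6]]'
python3 -m inch '[[[0,0,0],-0.15,-0.6],[[0,0,0],-0.15,-0.6],[[0,0,0],-0.15,-0.6],[[0,0,0],-0.15,-0.6],[[0,0,0],-0.15,-0.6],[[0,0,0],-0.15,-0.6],[[0,0,0],-0.15,-0.6],[[0,0,0],-0.15,-0.6],[[0,0,0],-0.022,-0.6],[[0,0,0],0,-0.6],[[0,0,0],0,-0.6]]'
python3 -c "
from h import *
d=grab('top','t8',(190,110,470,290),2.8); to(.5348,.3399,.225,8.14)
"
```

```text
clock: 34.05
tool_pos: [0.4688, -0.3193, 0.0177]
ee_rot: [[0.882, 0.471, 0.0], [0.471, -0.882, -0.0], [0.0, 0.0, -1.0]]
wrist_force: [0.3, 0.6, 0.4]
opening: 0.797
clock: 35.15
tool_pos: [0.4683, -0.3188, 0.2219]
ee_rot: [[0.882, 0.471, -0.001], [0.471, -0.882, 0.001], [-0.0, -0.001, -1.0]]
wrist_force: [0.4, 0.1, 0.2]
opening: 0.804
clock: 36.25
tool_pos: [0.4685, -0.319, 0.2219]
ee_rot: [[-0.139, 0.99, -0.001], [0.99, 0.139, 0.001], [0.001, -0.001, -1.0]]
wrist_force: [0.1, 1.0, 0.4]
opening: 0.799
t 36.3 pos [ 0.4686 -0.3191  0.2222] ang 8.04 open 0.803 delta mm [643.2 157.8  -2.4] yaw -0.0017 F [-1.2  0.2 -0.2]
```

View pics/t8.png

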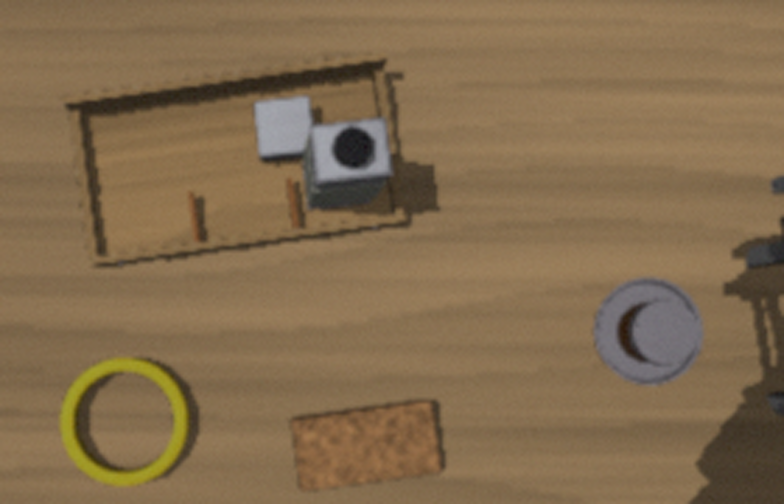

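The jar stands upright inside the dish, at crop (655,330), and the tins are unmoved. Going to the glue bottle.

```bash
python3 -m inch '[[[15,4,-2],0,-0.6],[[30,8,0],0,-0.6],[[40,10,0],0,-0.6],[[40,10,0],0,-0.6],[[40,10,0],0,-0.6],[[40,10,0],0,-0.6],[[40,10,0],0,-0.6],[[40,10,0],0,-0.6],[[40,10,0],0,-0.6],[[40,10,0],0,-0.6],[[40,10,0],0,-0.6],[[40,10,0],0,-0.6]]'
python3 -m inch '[[[40,10,0],0,-0.6],[[40,10,0],0,-0.6],[[40,10,0],0,-0.6],[[40,8,0],0,-0.6],[[25,5,0],0,-0.6],[[13,3,0],0,-0.6],[[0,0,0],0,-0.6],[[0,0,0],0,-0.6],[[0,0,0],0,-0.6],[[0,0,0],0,-0.6]]'
python3 -c "
from h import *
to(.5348,.3399,.225,8.14)
"
```

```text
clock: 37.5
tool_pos: [0.516, 0.1398, 0.2252]
ee_rot: [[-0.141, 0.99, 0.001], [0.99, 0.141, 0.0], [0.0, 0.001, -1.0]]
wrist_force: [0.5, -1.0, -0.4]
opening: 0.8
clock: 38.5
tool_pos: [0.5344, 0.3383, 0.2249]
ee_rot: [[-0.14, 0.99, 0.0], [0.99, 0.14, -0.0], [-0.0, 0.0, -1.0]]
wrist_force: [0.1, 0.6, 0.1]
opening: 0.801
t 38.5 pos [0.5344 0.3383 0.2249] ang 8.03 open 0.801 delta mm [ 1.5  0.6 -0.1] yaw -0.0019 F [0.1 0.6 0.1]
```

```bash
python3 -m inch '[[[0.8,0.4,10],-0.002,-0.6],[[0,0,20],0,-0.6],[[0,0,25],0,-0.6],[[0,0,25],0,-0.6],[[0,0,20],0,-0.6],[[0,0,10],0,-0.6],[[0,0,6],0,-0.6],[[0,0,2],0,-0.6],[[0,0,0],0,-0.6],[[0,0,0],0,-0.6],[[0,0,0],0,-0.6],[[0,0,0],0,-0.6]]'
python3 -c "
from h import *
to(.5348,.3399,.1069,8.14)
"
```

```text
clock: 39.7
tool_pos: [0.5349, 0.3407, 0.1075]
ee_rot: [[-0.144, 0.99, 0.001], [0.99, 0.144, 0.001], [0.0, 0.001, -1.0]]
wrist_force: [-0.3, 0.9, -0.6]
opening: 0.8
t 39.7 pos [0.5349 0.3407 0.1075] ang 8.25 open 0.8 delta mm [-0.8 -0.2  0.6] yaw 0.002 F [-0.3  0.9 -0.6]
```

```bash
python3 -m inch '[[[-0.8,0,0.3],0.002,-0.4],[[0,0,0],0,0],[[0,0,0],0,0.3],[[0,0,0],0,1],[[0,0,0],0,1],[[0,0,0],0,1],[[0,0,0],0,1],[[0,0,0],0,1]]' 30
python3 -m inch '[[[0,0,-3],0,1],[[0,0,-7],0,1],[[0,0,-12],0,1],[[0,0,-15],0,1],[[0,0,-15],0,1],[[0,0,-15],0,1],[[0,0,-10],0,1],[[0,0,-5],0,1],[[0,0,-3],0,1],[[0,0,0],0,1],[[0,0,0],0,1]]'
python3 -c "
from h import *
to(.5759,.0014,.1928,8.14)
"
```

```text
clock: 40.5
tool_pos: [0.5345, 0.3397, 0.1065]
ee_rot: [[-0.142, 0.99, -0.0], [0.99, 0.142, -0.0], [-0.0, -0.0, -1.0]]
wrist_force: [-1.3, -1.0, 0.4]
opening: 0.592
clock: 41.6
tool_pos: [0.5341, 0.3394, 0.1906]
ee_rot: [[-0.142, 0.99, -0.001], [0.99, 0.142, -0.001], [-0.0, -0.002, -1.0]]
wrist_force: [0.1, -0.2, -2.9]
opening: 0.589
t 41.6 pos [0.5341 0.3394 0.1906] ang 8.13 open 0.589 delta mm [-340.6   -6.4   -2.1] yaw -0.0001 F [ 0.1 -0.2 -2.9]
```

```bash
python3 -m inch '[[[-10,0,-2],0,1],[[-20,0,0],0,1],[[-35,-1,0],0,1],[[-38,-1,0],0,1],[[-38,-1,0],0,1],[[-38,-1,0],0,1],[[-38,-1,0],0,1],[[-38,-1,0],0,1],[[-35,0,0],0,1],[[-25,0,0],0,1],[[-18,0,0],0,1],[[-8,0,0],0,1]]'
python3 -m inch '[[[0,0,0],0,1],[[0,0,0],0,1],[[0,0,0],0,1]]'
python3 -c "
from h import *
to(.5759,.0014,.1128,8.14)
"
```

```text
clock: 42.8
tool_pos: [0.5766, -0.0012, 0.1931]
ee_rot: [[-0.139, 0.99, -0.001], [0.99, 0.139, -0.001], [-0.001, -0.001, -1.0]]
wrist_force: [0.8, -0.2, -4.9]
opening: 0.592
clock: 43.1
tool_pos: [0.5766, 0.0023, 0.1933]
ee_rot: [[-0.143, 0.99, -0.0], [0.99, 0.143, 0.0], [0.001, -0.0, -1.0]]
wrist_force: [-0.3, 0.3, -3.5]
opening: 0.59
t 43.1 pos [0.5766 0.0023 0.1933] ang 8.21 open 0.59 delta mm [-0.8 -0.8 80.5] yaw 0.0012 F [-0.3  0.3 -3.5]
```

```bash
python3 -m inch '[[[-0.5,-1,6],0,1],[[0,0,12],0,1],[[0,0,15],0,1],[[0,0,15],0,1],[[0,0,12],0,1],[[0,0,8],0,1],[[0,0,4],0,1],[[0,0,2],0,1],[[0,0,0],0,1],[[0,0,0],0,1],[[0,0,0],0,1],[[0,0,0],0,1]]'
python3 -c "
from h import *
to(.5759,.0014,.1128,8.14);grab('scene','s6',(215,75,375,285),3)
"
```

```text
clock: 44.3
tool_pos: [0.5764, 0.0006, 0.12]
ee_rot: [[-0.142, 0.99, 0.001], [0.99, 0.142, -0.0], [-0.0, 0.001, -1.0]]
wrist_force: [0.2, -0.3, -2.9]
opening: 0.587
t 44.3 pos [0.5764 0.0006 0.12  ] ang 8.14 open 0.587 delta mm [ 0.9 -0.4  7.2] yaw -0.0001 F [ 0.2 -0.3 -2.9]
```

View pics/s6.png

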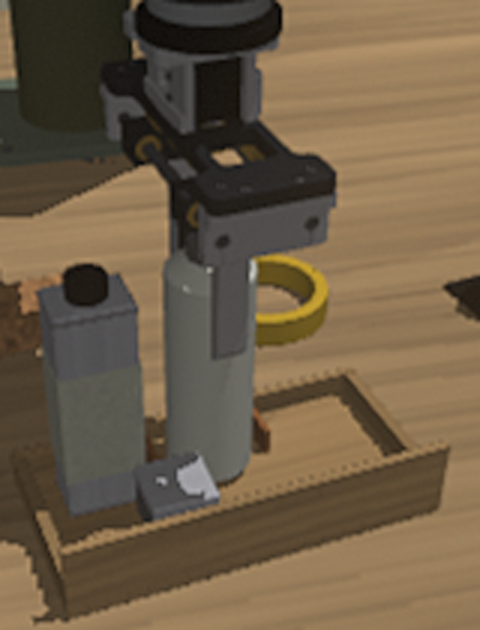

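The glue bottle is about 7 mm above its bay floor and within 1 mm sideways. Lowering it to contact.

```bash
python3 -m inch '[[[0.8,0,2.5],0,1],[[0,0,2],0,1],[[0,0,1],0,1],[[0,0,0.5],0,1],[[0,0,0],0,1],[[0,0,0],0,1],[[0,0,0],0,1]]'
python3 -m inch '[[[0,0,0.6],0,1],[[0,0,0],0,1],[[0,0,0],0,1]]'
python3 -m inch '[[[0,0,0.6],0,1],[[0,0,0],0,1],[[0,0,0],0,1]]'
```

```text
clock: 45.05
tool_pos: [0.576, 0.0014, 0.1135]
ee_rot: [[-0.141, 0.99, 0.0], [0.99, 0.141, 0.0], [-0.0, 0.0, -1.0]]
wrist_force: [0.1, -0.9, -3.0]
opening: 0.591
clock: 45.35
tool_pos: [0.5758, 0.0014, 0.1128]
ee_rot: [[-0.142, 0.99, -0.0], [0.99, 0.142, 0.0], [0.0, -0.0, -1.0]]
wrist_force: [-0.4, 0.1, -2.9]
opening: 0.59
clock: 45.65
tool_pos: [0.576, 0.0014, 0.1124]
ee_rot: [[-0.142, 0.99, 0.0], [0.99, 0.142, -0.0], [-0.0, 0.0, -1.0]]
wrist_force: [-0.3, -0.3, -2.5]
opening: 0.591
```

```bash
python3 -m inch '[[[0,0,0.4],0,1],[[0,0,0],0,1],[[0,0,0],0,1]]'
python3 -m inch '[[[0,0,0.4],0,1],[[0,0,0],0,1],[[0,0,0],0,1]]'
```

```text
clock: 45.95
tool_pos: [0.576, 0.0014, 0.1124]
ee_rot: [[-0.142, 0.99, 0.0], [0.99, 0.142, -0.0], [-0.0, 0.0, -1.0]]
wrist_force: [-1.4, 0.4, 1.9]
opening: 0.593
clock: 46.25
tool_pos: [0.5761, 0.0014, 0.1124]
ee_rot: [[-0.142, 0.99, 0.0], [0.99, 0.142, -0.0], [-0.0, 0.0, -1.0]]
wrist_force: [-2.5, -0.2, 5.0]
opening: 0.593
```

Seated at (0.576, 0.0014), where it was picked. Releasing and going to the amber bottle.

```bash
python3 -m inch '[[[0,0,-0.5],0,1],[[0,0,0],0,1],[[0,0,0],0,-0.2],[[0,0,0],0,-0.4],[[0,0,0],0,-0.7],[[0,0,0],0,-1],[[0,0,0],0,-1],[[0,0,0],0,-1]]'
python3 -m inch '[[[0,0,-10],0,-1],[[0,0,-20],0,-1],[[0,0,-20],0,-1],[[0,0,-20],0,-1],[[0,0,-20],0,-1],[[0,0,-15],0,-1],[[0,0,-5],0,-1],[[0,0,0],0,-1],[[0,0,0],0,-1]]'
python3 -c "
from h import *
to(.4361,.3209,.22,8.14)
"
```

```text
clock: 47.05
tool_pos: [0.5759, 0.0014, 0.1118]
ee_rot: [[-0.141, 0.99, 0.0], [0.99, 0.141, 0.0], [0.0, 0.0, -1.0]]
wrist_force: [0.5, 0.9, -0.5]
opening: 0.978
clock: 47.95
tool_pos: [0.5752, 0.0015, 0.221]
ee_rot: [[-0.142, 0.99, -0.002], [0.99, 0.142, 0.0], [0.0, -0.002, -1.0]]
wrist_force: [0.4, -0.2, -0.6]
opening: 1.003
t 47.95 pos [0.5752 0.0015 0.221 ] ang 8.14 open 1.003 delta mm [335.8 -92.5   1.3] yaw -0.0001 F [ 0.4 -0.2 -0.6]
```

```bash
python3 -m inch '[[[15,-4,0],0,-1],[[30,-8,0],0,-1],[[35,-10,0],0,-1],[[35,-10,0],0,-1],[[35,-10,0],0,-1],[[35,-10,0],0,-1],[[35,-10,0],0,-1],[[35,-10,0],0,-1],[[35,-9,0],0,-1],[[25,-7,0],0,-1],[[15,-4,0],0,-1],[[6,-1,0],0,-1]]'
python3 -m inch '[[[0,0,0],0,-1],[[0,0,0],0,-1],[[0,0,0],0,-1]]'
python3 -c "
from h import *
to(.4361,.3209,.1004,8.14)
d=grab('top','t9',(80,110,360,290),2.8)
"
```

```text
clock: 49.15
tool_pos: [0.4347, 0.3221, 0.2212]
ee_rot: [[-0.144, 0.99, -0.001], [0.99, 0.144, -0.001], [-0.0, -0.002, -1.0]]
wrist_force: [0.5, 0.8, 0.5]
opening: 1.0
clock: 49.45
tool_pos: [0.4368, 0.3199, 0.2219]
ee_rot: [[-0.14, 0.99, -0.0], [0.99, 0.14, -0.0], [-0.0, -0.0, -1.0]]
wrist_force: [0.5, -0.4, -0.0]
opening: 1.0
t 49.45 pos [0.4368 0.3199 0.2219] ang 8.04 open 1.0 delta mm [  1.1  -0.6 121.5] yaw -0.0017 F [ 0.5 -0.4 -0. ]
```

View pics/t9.png

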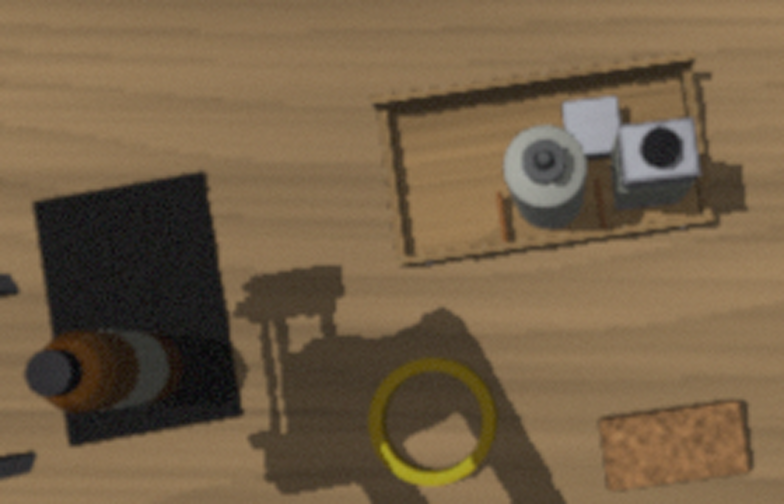

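The glue bottle is back in its bay, with the nozzle at full-frame (274.6,166.4) against (274.4,167) originally. Descending on the amber bottle.

```bash
python3 -m inch '[[[0.3,-0.4,10],0,-1],[[0,0,20],0,-1],[[0,0,25],0,-1],[[0,0,25],0,-1],[[0,0,20],0,-1],[[0,0,12],0,-1],[[0,0,6],0,-1],[[0,0,2.5],0,-1],[[0,0,0],0,-1],[[0,0,0],0,-1],[[0,0,0],0,-1],[[0,0,0],0,-1]]'
python3 -m inch '[[[0,0,0],0,-0.4],[[0,0,0],0,0],[[0,0,0],0,0.3],[[0,0,0],0,1],[[0,0,0],0,1],[[0,0,0],0,1],[[0,0,0],0,1],[[0,0,0],0,1]]' 30
python3 -c "
from h import *
to(.4361,.3209,.1004,8.14)
"
```

```text
clock: 50.7
tool_pos: [0.4363, 0.3214, 0.1022]
ee_rot: [[-0.142, 0.99, 0.001], [0.99, 0.142, 0.001], [0.0, 0.001, -1.0]]
wrist_force: [-0.9, 0.2, 0.7]
opening: 0.999
clock: 51.5
tool_pos: [0.4359, 0.3211, 0.1014]
ee_rot: [[-0.142, 0.99, 0.0], [0.99, 0.142, 0.0], [-0.0, 0.0, -1.0]]
wrist_force: [0.3, -0.0, -0.7]
opening: 0.583
t 51.5 pos [0.4359 0.3211 0.1014] ang 8.14 open 0.583 delta mm [-0.3  0.2  1. ] yaw -0.0 F [ 0.3 -0.  -0.7]
```

```bash
python3 -m inch '[[[0,0,-3],0,1],[[0,0,-7],0,1],[[0,0,-12],0,1],[[0,0,-15],0,1],[[0,0,-15],0,1],[[0,0,-15],0,1],[[0,0,-12],0,1],[[0,0,-5],0,1],[[0,0,-2],0,1],[[0,0,0],0,1],[[0,0,0],0,1]]'
python3 -c "
from h import *
to(.5643,.0805,.186,8.14)
"
```

```text
clock: 52.6
tool_pos: [0.4352, 0.3208, 0.1865]
ee_rot: [[-0.142, 0.99, -0.002], [0.99, 0.141, -0.001], [-0.001, -0.002, -1.0]]
wrist_force: [-0.7, 0.1, -4.1]
opening: 0.589
t 52.6 pos [0.4352 0.3208 0.1865] ang 8.13 open 0.589 delta mm [-256.2   93.8    0.5] yaw -0.0001 F [-0.7  0.1 -4.1]
```

```bash
python3 -m inch '[[[-8,3,0],0,1],[[-16,6,0],0,1],[[-25,9,0],0,1],[[-30,11,0],0,1],[[-30,11,0],0,1],[[-30,11,0],0,1],[[-30,11,0],0,1],[[-30,11,0],0,1],[[-25,9,0],0,1],[[-18,6,0],0,1],[[-10,4,0],0,1],[[-4,1,0],0,1]]'
python3 -m inch '[[[0,0,0],0,1],[[0,0,0],0,1],[[0,0,0],0,1]]'
python3 -c "
from h import *
to(.5643,.0805,.1074,8.14)"
```

```text
clock: 53.8
tool_pos: [0.5643, 0.0797, 0.187]
ee_rot: [[-0.14, 0.99, -0.001], [0.99, 0.14, -0.0], [0.0, -0.001, -1.0]]
wrist_force: [-0.4, -0.6, -4.3]
opening: 0.59
clock: 54.1
tool_pos: [0.5637, 0.0818, 0.1874]
ee_rot: [[-0.143, 0.99, -0.0], [0.99, 0.143, 0.0], [0.0, -0.0, -1.0]]
wrist_force: [0.0, -0.1, -3.5]
opening: 0.588
t 54.1 pos [0.5637 0.0818 0.1874] ang 8.21 open 0.588 delta mm [-1.4  0.5 80. ] yaw 0.0012 F [ 0.  -0.1 -3.5]
```

```bash
python3 -m inch '[[[-0.5,0,6],0,1],[[0,0,12],0,1],[[0,0,15],0,1],[[0,0,15],0,1],[[0,0,12],0,1],[[0,0,7],0,1],[[0,0,4],0,1],[[0,0,2],0,1],[[0,0,0],0,1],[[0,0,0],0,1],[[0,0,0],0,1],[[0,0,0],0,1]]'
python3 -c "
from h import *
to(.5643,.0805,.1074,8.14)
"
```

```text
clock: 55.3
tool_pos: [0.5645, 0.0804, 0.115]
ee_rot: [[-0.142, 0.99, 0.001], [0.99, 0.142, -0.0], [-0.0, 0.001, -1.0]]
wrist_force: [0.1, -1.3, -3.9]
opening: 0.585
t 55.3 pos [0.5645 0.0804 0.115 ] ang 8.14 open 0.585 delta mm [ 0.1 -0.2  7.6] yaw -0.0 F [ 0.1 -1.3 -3.9]
```

```bash
python3 -m inch '[[[0,0,2.5],0,1],[[0,0,2],0,1],[[0,0,1],0,1],[[0,0,0.6],0,1],[[0,0,0],0,1],[[0,0,0],0,1],[[0,0,0],0,1]]'
python3 -m inch '[[[0,0,0.6],0,1],[[0,0,0],0,1],[[0,0,0],0,1]]'
python3 -m inch '[[[0,0,0.6],0,1],[[0,0,0],0,1],[[0,0,0],0,1]]'
```

```text
clock: 56.0
tool_pos: [0.5643, 0.0804, 0.1084]
ee_rot: [[-0.142, 0.99, 0.0], [0.99, 0.142, -0.0], [-0.0, 0.0, -1.0]]
wrist_force: [0.1, 0.6, -3.1]
opening: 0.587
clock: 56.3
tool_pos: [0.5642, 0.0804, 0.1077]
ee_rot: [[-0.142, 0.99, -0.0], [0.99, 0.142, -0.0], [-0.0, -0.0, -1.0]]
wrist_force: [-0.3, -0.7, -3.2]
opening: 0.586
clock: 56.6
tool_pos: [0.5643, 0.0804, 0.1075]
ee_rot: [[-0.142, 0.99, 0.0], [0.99, 0.142, -0.0], [-0.0, 0.0, -1.0]]
wrist_force: [-1.2, -0.6, -2.2]
opening: 0.587
```

```bash
python3 -m inch '[[[0,0,0.5],0,1],[[0,0,0],0,1],[[0,0,0],0,1]]'
python3 -m inch '[[[0,0,-0.3],0,1],[[0,0,0],0,1],[[0,0,0],0,-0.2],[[0,0,0],0,-0.4],[[0,0,0],0,-0.7],[[0,0,0],0,-1],[[0,0,0],0,-1],[[0,0,0],0,-1]]'
python3 -m inch '[[[0,0,-10],0,-1],[[0,0,-20],0,-1],[[0,0,-20],0,-1],[[0,0,-20],0,-1],[[0,0,-20],0,-1],[[0,0,-20],0,-1],[[0,0,-5],0,-1],[[0,0,0],0,-1]]'
python3 -m inch '[[[20,-10,0],0,-1],[[35,-15,0],0,-1],[[40,-20,0],0,-1],[[40,-20,0],0,-1],[[40,-20,0],0,-1],[[40,-20,0],0,-1],[[35,-15,0],0,-1],[[20,-10,0],0,-1],[[0,0,0],0,-1],[[0,0,0],0,-1],[[0,0,0],0,-1]]'
python3 - <<'E'
from h import *
grab("top","t10",(205,120,355,220),5); grab("scene","s7",(95,115,375,285),2.8)
grab("top","t11",(390,195,450,260),8)
E
```

```text
clock: 56.9
tool_pos: [0.5644, 0.0804, 0.1074]
ee_rot: [[-0.142, 0.99, 0.0], [0.99, 0.142, -0.0], [-0.0, 0.0, -1.0]]
wrist_force: [-2.2, 0.8, 4.3]
opening: 0.583
clock: 57.7
tool_pos: [0.5642, 0.0804, 0.1069]
ee_rot: [[-0.142, 0.99, 0.0], [0.99, 0.142, -0.0], [-0.0, 0.0, -1.0]]
wrist_force: [0.1, 0.4, -0.8]
opening: 0.98
clock: 58.5
tool_pos: [0.565, 0.0804, 0.2235]
ee_rot: [[-0.142, 0.99, 0.003], [0.99, 0.142, -0.0], [-0.0, 0.003, -1.0]]
wrist_force: [0.0, 0.8, -0.3]
opening: 0.997
clock: 59.6
tool_pos: [0.3976, 0.3282, 0.2213]
ee_rot: [[-0.14, 0.99, -0.001], [0.99, 0.14, -0.001], [-0.001, -0.001, -1.0]]
wrist_force: [0.5, -0.0, 0.0]
opening: 0.998
```

View pics/t10.png

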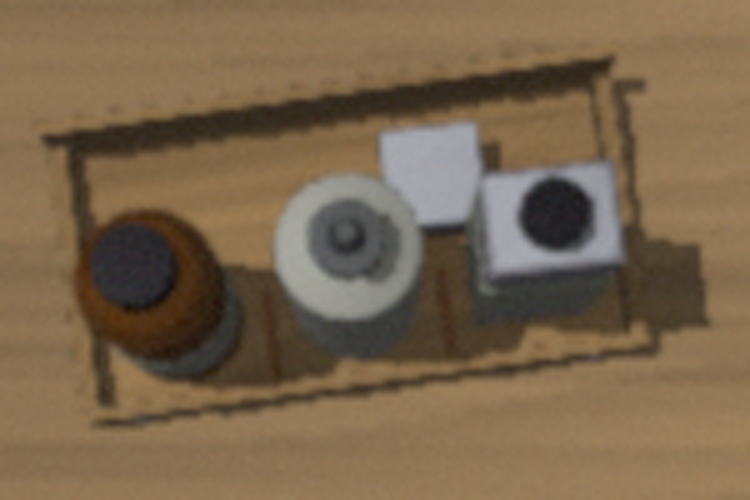

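View pics/s7.png

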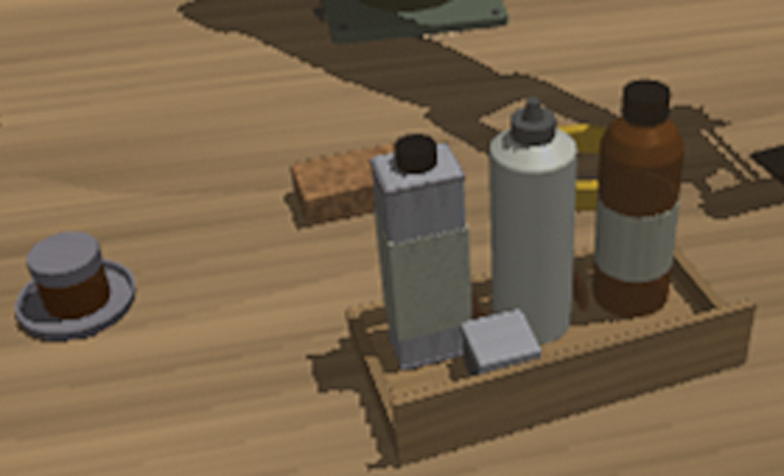

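View pics/t11.png

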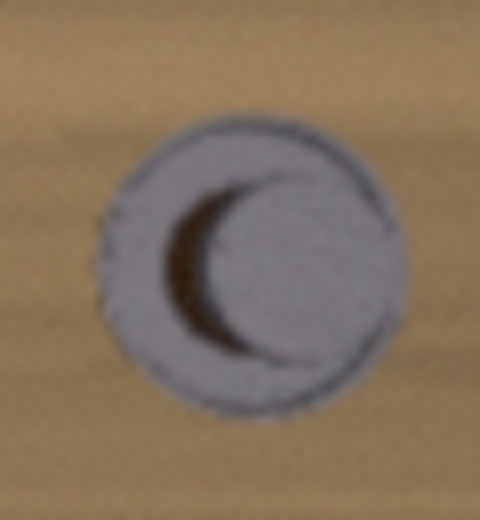

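The final views match the first ones. In the enlarged top view the amber cap is at (133,266), against (132,266) before. The glue nozzle is at (346,232), against (347,235). The solvent tin and square tin are unchanged, and the jar stands upright inside the dish. Handing in.

```bash
python3 -c "
from rig import env
print(env.close_job())"
```

```text
the job is handed in; nothing more can be done
None
```

The job is done and handed in at about 60 s of the 118 s allowed. I stood the amber bottle and then the glue bottle on the mat, and moved the jar to the drip dish. I then put the glue bottle and the amber bottle back in their bays, at the same gripper angle as when I picked them up.

**Bottles:** in the last top view both caps were within about 1 mm of where they started. The gripper's release positions matched its pick-up positions to about 0.2 mm.

**Jar:** it stands upright inside the dish.

**Left in place:** the solvent tin and square tin show no movement in the before and after pictures. The tape and sanding block look unmoved in the top views taken along the way, though I did not measure them at the end.

**Forces:** every set-down was lowered to light contact, with about 6 N or less at the wrist. The gripper was empty and clear of everything at hand-in. No check failed; the only disagreement was a few millimetres between the cameras on the first bottle positions.

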